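Quick-open the machine vise to free the finished fitting

TASK

A finished brass fitting stands in the bench vise and its jaws must be opened right up so that somebody can take it out. With a fingertip, press the orange release button on the moving jaw and keep it held down while you slide the jaw back, away from the fixed jaw, until it is fully home against its rear stop; then let the button spring up so the jaw is locked there. Do not force the jaw while it is locked, do not lift anything, and leave the fitting standing in the vise and all the other things on the bench where they are.

Things in the scene. Friction and masses are not known exactly. Their poses are not given: they have to be found in the camera images.
- vise: Blue machine vise bolted down; base 285 mm long, 96 mm wide (136 over the lugs). Origin on the bench, mid-base; z up. x = slide direction: fixed jaw at the -x end (face at x = -105 mm, top 72 mm high), the other jaw opens towards +x, to the rear stop, an end block at x = 128 mm, 50 mm high; tommy bar out to x = 184 mm, under 35 mm high. Ways 30 mm high, lead screw in the slot between them.
- vise_jaw (a joint): Travel of the moving jaw along the vise's +x, in m: 0 = jaws 42 mm apart, 0.100 = fully open against the rear stop. Starts between 0 and 0.035. Free, it slides with about 3 N; with the button up a half-nut locks it to the screw (thread pitch 6 mm, slight play); do not force it. Its gripping block is 24 mm thick, 100 wide, 72.5 high above the bench; behind it is a tail 78 mm wide, 50 mm high, with the button and a thumb rest.
- release_button (a joint): How far the release button is pushed down, in m: about 0 = up, jaw locked; 0.008 = fully down. Spring: it begins to move at about 5 N and is fully down at about 10 N. The jaw runs free once it is down 3 mm; keep it more than half down while sliding.
- button_top (a point): Centre of the top of the orange release button, a ribbed plate 32 mm along the vise's x by 28 mm across, pressed straight down; 64 mm above the bench when up; moves with the jaw. Its bay is open on both flanks and bounded along x by the back of the jaw block (27 mm from the button's centre, 8.5 mm higher than the button) and the thumb rest (29 mm from it, 6 mm higher).
- thumb_rest (a point): Middle of the top edge of the upturned thumb rest at the rear of the moving jaw, 34 mm from the button's centre along the vise's +x, 70 mm above the bench, 10 mm thick, 70 mm wide. Its front face may be pushed with the finger that holds the button down. Moves with the jaw.
- fitting_mid (a point): Brass turned fitting, 29 mm in diameter and 46 mm high, standing loose on the vise's ways between the jaws; this is its centre, z along its axis. It is to stay standing there.
- brush: Bystander: flat paint brush with red handle, 175 mm long, lying beside the vise.
- socket: Bystander: steel wrench socket, 25 mm in diameter and 38 mm high, standing beside the vise.
- carton: Bystander: closed yellow carton 280 x 90 x 50 mm, at the right of the vise; origin under its centre.
- plug: Bystander: red and grey industrial plug, 60 mm in diameter and 112 mm high, standing at the right of the vise.
- glue: Bystander: glue bottle with a pointed nozzle, 50 mm in diameter and 150 mm high, standing at the left of the vise.
- hammer: Bystander: hammer 280 mm long, lying at the left of the vise.

How it is judged:
On the way, in this order (a step that is already met when the one before it is completed fails the run):
1. the release button is held down while the jaw is still near its starting place (value of joint release_button above 0.003 m and value of joint vise_jaw below 0.06 m), for 0.1 s.
2. the jaw is against its rear stop with the button still held down (value of joint release_button above 0.002 m and value of joint vise_jaw above 0.0975 m), for 0.1 s.
At the end, for the whole second after the job is handed in: The moving jaw is within 3 mm of its rear stop and at rest, the button is up (less than 1 mm down), the fitting still stands in the vise within 12 mm of where it was and upright within 0.2 rad, and the other loose things are within 20 mm of where they were (value of joint vise_jaw above 0.097 m and value of joint release_button below 0.001 m and velocity of joint vise_jaw below 0.005 m/s and distance of fitting_mid from where it was at the start of the episode below 0.012 m and distance of each of brush, socket, carton, plug, glue, hammer from where it was at the start of the episode below 0.02 m and angle between fitting_mid's own z axis and vertical below 0.2 rad); the robot touches nothing.
It fails at once if the locked jaw is forced: pushed with more than 45 N while its button is up (contact force between the fingers and vise_jaw above 45 N and value of joint release_button below 0.001 m).
It fails at once if the fitting is lifted, shifted by over 12 mm or knocked over (distance of fitting_mid from where it was at the start of the episode above 0.012 m or angle between fitting_mid's own z axis and vertical above 0.3 rad).
It fails at once if a bystander is lifted or shifted by more than 20 mm (distance of any of brush, socket, carton, plug, glue, hammer from where it was at the start of the episode above 0.02 m).
It also fails if it takes over 38 s, if anything falls off the work surface, if the arm or the gripper's body presses on something with over 40 N, if the wrist force passes 120 N, or if a joint passes its speed limit or range.

ROBOT

A 6-joint arm with a two-finger parallel gripper is mounted at the origin on the work surface. World frame = base frame: x ahead of the robot, y to its left, z up, the work surface at z = 0. Lengths are in m, angles in rad, forces in N, time in s.
With the tool pointing down it reaches from about 0.225 to 0.725 m from the base axis. Payload 3.1 kg.
Tool frame: the origin (TCP) lies midway between the tips of the shut fingers; the grasp point (between the pads) lies ctrl.hold_point_z behind it (ctrl.hold_point_z is the distance from the TCP to the grasp point, in m); z points along the fingers, x is the direction in which the jaws open and shut, and the axes are right-handed (so a half turn about z gives the same grasp; the last joint's range is limited). The gripper opens to 85 mm and grips with 20 to 120 N. Pads are 22 mm wide; open, the fingers measure 114 mm over their backs; the gripper's body (76 mm by 85 mm) begins 54 mm behind the grasp point. The pads swing forward as they close: fully open they stand 13 mm farther back than shut.
Start: joints at [-1.459, 0.048, 0.099, 1.622, 0, 1.443], TCP at [0.125, -0.51, 0.231] pointing down, gripper open.
Joint ranges: [-2.91, 2.91], [-0.99, 1.94], [-1.21, 1.42], [-2.12, 2.29], [-1.49, 1.47], [-3.14, 3.14]. Speed limits (rad/s): [2.79, 2.79, 3.14, 3.14, 3.14, 3.14].

INTERFACE

Orientations are given as a 3x3 rotation matrix whose columns are the frame's x, y, z axes.
In Python, from plant import ctrl, snapshot, sign_off, spotter gives the robot as it stands.
- The arm moves only by the shell command python3 -m pendant 'ROWS' [OPENING] [FORCE]. ROWS is JSON, a list of rows, each a list of 4 numbers: the shift along the tool's x, y, z each as a share of 0.3 m, from -1 to 1, then the turn about the tool's z as a share of 2 pi rad, from -1 to 1. A call has 1 to 8 rows; each row is the pose to reach, as a shift and turn from the pose commanded when the call began, along the tool's axes at that moment, turning the shorter way round; what a row does not reach only later rows make up. A row lasts 1/10 s, in which the tool goes at most 50 mm and 8.59 degrees, less where a joint would pass 70% of its speed; a pose out of reach is approached as far as the arm can. A call with a number of a shift or a turn outside -1 to 1 is refused whole. A call with a gripper value outside its range is refused whole. OPENING is the closure, from -1 (fully open) to 1 (shut), set as the call begins (- or left out, the last holds). The fingers move at their own pace and stop on an object; FORCE is the grip in N (left out, the last holds). Time passes only in rows, so rows that repeat a pose let the fingers close. It gives the time, the measured TCP pose, the force and the opening at its end, in the units of the state.
- ctrl.read_state(): the state, without advancing time (a new reading comes with each control period).
- snapshot(name): name is "side" or "top" or "wrist"; returns a dict with "color" (420x560x3 uint8, red, green, blue), "camera_matrix" (3x3 intrinsics, pixels), "camera_from_world" (4x4, takes a point from world to camera coordinates). Camera axes: x right, y down, z forward; pixel columns grow to the right and rows downward; lengths in m; the calibration is good to about 2 mm. The wrist camera is an equidistant fisheye: a pixel r from the principal point sees the ray r / f radians off the axis. A picture is of the moment at which its call begins. There is no depth.
- sign_off(): hands the job in, once; it reports no verdict.
Trained networks look in the newest picture that a camera, given by its name, has taken for a name from the list of things; names that differ only in an ending like _2 or _b are one class to them, and where a whole thing is asked for, a point or a joint stands for the part that bears it (a point fixed in the world has none). Each returns a list of dicts, best first, with "score" (0 to 1); they miss things now and then, are a little off and sometimes report something else, mostly with a low value. They report only what shows in the picture. A call takes as long as a camera call.
- spotter.look_for(name, camera): "box" ([centre column, centre row, width, height] in pixels, round what is visible of it).
- spotter.silhouettes(name, camera): "mask" (420x560 bool, what is visible of it) and "box" ([centre column, centre row, width, height] in pixels, round what is visible of it).
The state is a dict: "clock": time; "joint_pos": joint angles; "joint_velocities": joint speeds; "joint_torque": joint torques, N m; "position": TCP position; "eef_rot": TCP orientation; "wrist_force": force on the tool from outside, world axes, zero at the start; "wrist_torque": the same for the moment, N m; "opening": finger opening in m.
Only numpy, scipy, OpenCV 4.12 (cv2) and the standard library are available. Lean on these libraries where they do the work, as an engineer would, in place of code of your own. Each camera call takes 0.05 s, during which the arm holds its last target.

## Working session

There is one attempt and no reset: what is moved stays moved. The work goes in short steps, Python scripts to look and compute and a shell command to move; the robot and the scene stay as the last step left them, time stands still between calls to the robot, and variables do not carry over. Pictures are saved under pics/ and viewed, and the job is handed in when it is done.

```bash
ls; mkdir -p pics
python3 - <<'E'
from plant import ctrl, snapshot, spotter
import cv2, numpy as np
s=ctrl.read_state()
print(s['clock'],s['position'],np.round(s['eef_rot'],3).tolist(),s['opening'],s['wrist_force'],ctrl.hold_point_z)
for n in ['side','top']:
    p=snapshot(n); cv2.imwrite(f'pics/{n}0.png',p['color'][:,:,::-1])
    np.savez(f'{n}0.npz',**p)
    print(n,p['camera_matrix'].tolist(),np.round(p['camera_from_world'],4).tolist())
    for t in ['vise','vise_jaw','release_button','button_top','thumb_rest','fitting_mid','plug','glue','carton','hammer']:
        print(t,[(round(d['score'],2),np.round(d['box']).tolist()) for d in spotter.look_for(t,n)[:2]])
E
```

```text
pics
0.0 [ 0.12459617 -0.50935114  0.23010226] [[0.237, -0.971, -0.0], [-0.971, -0.237, 0.002], [-0.002, -0.0, -1.0]] 0.08536187827720185 [-0.78655987 -0.39071456 -0.03691884] 0.0187
side [[516.1471400121495, 0.0, 279.826204076341], [0.0, 516.1471400121495, 211.35426832078937], [0.0, 0.0, 1.0]] [[0.9744, -0.2249, -0.0032, -0.4996], [-0.1568, -0.6688, -0.7267, 0.1258], [0.1613, 0.7086, -0.687, 1.5756], [0.0, 0.0, 0.0, 1.0]]
vise [(0.9, [292.0, 224.0, 93.0, 77.0]), (0.63, [216.0, 150.0, 79.0, 21.0])]
vise_jaw [(0.83, [298.0, 216.0, 44.0, 37.0])]
release_button [(0.6, [296.0, 215.0, 9.0, 7.0])]
button_top [(0.54, [295.0, 214.0, 4.0, 12.0]), (0.42, [314.0, 203.0, 10.0, 17.0])]
thumb_rest [(0.93, [297.0, 217.0, 38.0, 36.0])]
fitting_mid []
plug [(0.78, [330.0, 316.0, 17.0, 37.0]), (0.61, [294.0, 215.0, 13.0, 11.0])]
glue [(0.71, [289.0, 138.0, 12.0, 42.0])]
carton [(0.66, [255.0, 360.0, 121.0, 56.0]), (0.62, [298.0, 218.0, 44.0, 35.0])]
hammer [(0.85, [215.0, 151.0, 77.0, 24.0])]
top [[514.1292578272329, 0.0, 276.33070030018683], [0.0, 514.1292578272329, 211.0460617390281], [0.0, 0.0, 1.0]] [[-0.0199, -0.9998, -0.0058, -0.0088], [-0.987, 0.0205, -0.1594, 0.5344], [0.1594, 0.0025, -0.9872, 1.2595], [0.0, 0.0, 0.0, 1.0]]
vise [(0.9, [281.0, 209.0, 99.0, 127.0])]
vise_jaw [(0.71, [273.0, 202.0, 47.0, 50.0]), (0.7, [312.0, 182.0, 6.0, 7.0])]
release_button [(0.56, [279.0, 205.0, 19.0, 17.0]), (0.27, [428.0, 201.0, 30.0, 25.0])]
button_top []
thumb_rest [(0.75, [277.0, 202.0, 47.0, 46.0])]
fitting_mid []
plug [(0.86, [428.0, 200.0, 29.0, 28.0]), (0.68, [280.0, 203.0, 16.0, 14.0])]
glue [(0.83, [125.0, 179.0, 30.0, 28.0])]
carton [(0.61, [458.0, 287.0, 49.0, 114.0])]
hammer []
```

Run:
```python
import cv2
a=cv2.imread('pics/top0.png');cv2.imwrite('pics/top0c.png',cv2.resize(a[130:290,180:380],None,fx=4,fy=4,interpolation=cv2.INTER_CUBIC)[:600])
a=cv2.imread('pics/side0.png');cv2.imwrite('pics/side0c.png',cv2.resize(a[160:280,220:370],None,fx=5,fy=5,interpolation=cv2.INTER_CUBIC))
```

```text
(no output)
```

View pics/top0.png

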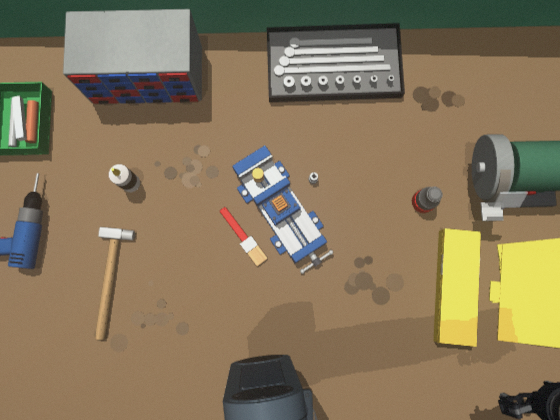

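View pics/side0.png

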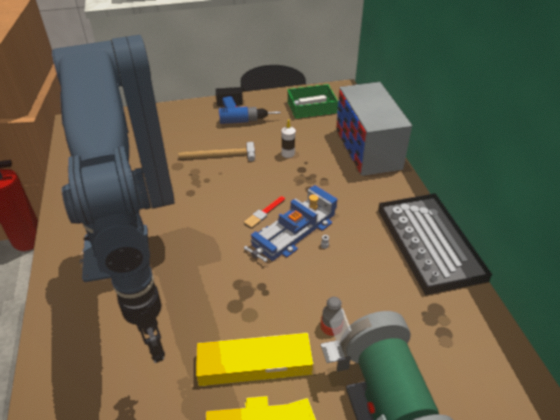

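View pics/top0c.png

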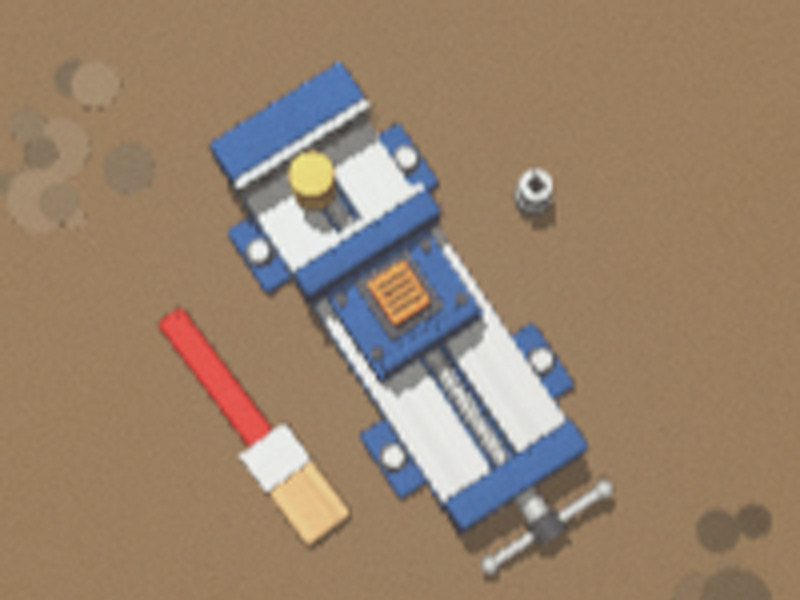

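View pics/side0c.png

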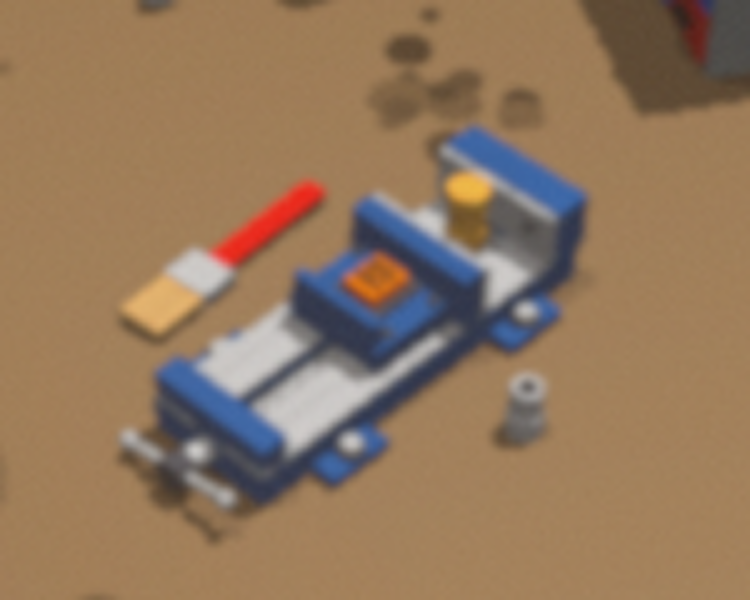

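The pictures show the vise with its +x pointing towards the robot and to the right. The orange button is at top px (279.7, 203.3) and side px (295.5, 215.8), with the brush on the left and the socket on the right. Next I'll fit the pose from these features.

```bash
cat > fit.py <<'E'
import numpy as np, cv2
from scipy.optimize import least_squares
def proj(p,P):
    c=P['camera_from_world']@np.append(p,1); uv=P['camera_matrix']@c[:3]; return uv[:2]/uv[2]
def loc(X,v): # local mm -> world
    x,y,a=v[:3]; c,s=np.cos(a),np.sin(a)
    X=np.array(X)/1000.; return np.array([x+c*X[0]-s*X[1],y+s*X[0]+c*X[1],X[2]])
E
python3 - <<'E'
from fit import *
T=dict(np.load('top0.npz'));S=dict(np.load('side0.npz'))
for n,P in (('top',T),('side',S)):
    hsv=cv2.cvtColor(P['color'],cv2.COLOR_RGB2HSV)
    print(n,hsv[203 if n=='top' else 215,279 if n=='top' else 295])
t=lambda u,v:(u/4+180-.375,v/4+130-.375); s=lambda u,v:(u/5+220-.4,v/5+160-.4)
# (cam, px, local, moves with jaw)
O=[(T,t(370,103),(-105,50,72),0),(T,t(237,187),(-105,-50,72),0),
(T,t(439,217),(-39,50,72.5),1),(T,t(309,299),(-39,-50,72.5),1),(T,t(399,293),(-12,0,64),1),
(T,t(583,428),(128,48,50),0),(T,t(441,508),(128,-48,50),0),
(S,s(557,220),(-105,50,72),0),(S,s(443,150),(-105,-50,72),0),
(S,s(375,278),(-12,0,64),1),(S,s(372,195),(-63,-50,72.5),1),(S,s(484,272),(-63,50,72.5),1),(S,s(470,290),(-39,50,72.5),1),
(S,s(284,433),(128,48,50),0),(S,s(180,360),(128,-48,50),0)]
def f(v):
    r=[]
    for P,px,X,m in O:
        X=np.array(X,float)
        if m:X[0]+=v[3]*1000
        r+=list(proj(loc(X,v),P)-px)
    return r
r=least_squares(f,[.5,0,np.arctan2(-.5,-.87),.02],loss='soft_l1')
v=r.x;print(v,np.degrees(v[2]));print(np.round(np.array(f(v)).reshape(-1,2),1).tolist())
np.save('v.npy',v)
for n,X in dict(button=(-12+v[3]*1e3,0,64),rest=(22+v[3]*1e3,0,70),end=(88,0,64)).items(): print(n,loc(X,v))
from scipy.optimize import least_squares as L
px=[(T,t(399,293)),(S,s(375,278))]
print('tri',L(lambda p:np.concatenate([proj(p,P)-u for P,u in px]),[.55,0,.06]).x)
E
```

```text
top [ 15 141 201]
side [ 13 205 180]
[ 0.555752   -0.02584484 -2.59263743  0.01771894] -148.54718267476989
[[0.7, 0.1], [0.3, 0.0], [1.5, -1.1], [0.1, -0.3], [0.4, 0.1], [-3.0, -2.3], [0.2, -1.6], [-1.1, 0.6], [-1.5, -0.2], [-0.8, 0.1], [-0.1, -0.7], [0.6, -0.7], [-1.9, -0.6], [-0.0, 0.7], [-1.2, -1.2]]
button [ 0.55087335 -0.02882896  0.064     ]
rest [ 0.52186896 -0.04657003  0.07      ]
end [ 0.48068183 -0.07176291  0.064     ]
tri [ 0.55228499 -0.02782089  0.06277617]
```

```bash
python3 -m pendant '[[-0.6,-0.87,0,-0.18],[-0.6,-0.87,0,-0.18],[-0.6,-0.87,0,-0.18],[-0.6,-0.87,0,-0.18],[-0.6,-0.87,0,-0.18],[-0.6,-0.87,0,-0.18],[-0.6,-0.87,0,-0.18],[-0.6,-0.87,0,-0.18]]' 1 20
cat > to.py <<'E'
import sys
from fit import *
from plant import ctrl
def to(vx,vy,z,yaw_off=0):
    v=np.load('v.npy'); s=ctrl.read_state(); R=np.array(s['eef_rot']); 
    p=loc((vx,vy,z),v); d=R.T@(p-np.array(s['position']))
    cur=np.arctan2(R[1,0],R[0,0]); tgt=v[2]+np.pi
    e=(tgt-cur+np.pi)%(2*np.pi)-np.pi
    print('t',s['clock'],'pos',np.round(s['position'],4),'F',np.round(s['wrist_force'],1),'target',p,'share',np.round(d/.3,4),'turn',round(-e/2/np.pi,4),'op',s['opening'],'q6',s['joint_pos'][5])
    c,sn=np.cos(v[2]),np.sin(v[2]); dl=np.array(s['position'])[:2]-v[:2]
    print('tcp in vise mm',1e3*np.array([c*dl[0]+sn*dl[1],-sn*dl[0]+c*dl[1]]))
if __name__=='__main__': to(*map(float,sys.argv[1:]))
E
python3 to.py 12 0 150
```

```text
clock: 1.9
position: [0.3371, -0.2709, 0.2316]
eef_rot: [[0.982, -0.189, 0.001], [-0.189, -0.982, 0.0], [0.001, -0.0, -1.0]]
wrist_force: [-0.4, -1.2, -0.5]
opening: -0.0001
t 1.9 pos [ 0.3371 -0.2709  0.2316] F [-0.4 -1.2 -0.5] target [ 0.54551516 -0.0321064   0.15      ] share [ 0.5313 -0.9129  0.2728] turn -0.1177 op -0.00010921835569608559 q6 0.9284031908948243
tcp in vise mm [314.37283583  94.92462588]
```

```bash
python3 -m pendant '[[0.53,-0.91,0,-0.1177],[0.53,-0.91,0.1,-0.1177],[0.53,-0.91,0.27,-0.1177],[0.53,-0.91,0.27,-0.1177],[0.53,-0.91,0.27,-0.1177],[0.53,-0.91,0.27,-0.1177],[0.53,-0.91,0.27,-0.1177],[0.53,-0.91,0.27,-0.1177]]'
python3 to.py 12 0 100
python3 - <<'E'
from plant import snapshot
import cv2,numpy as np
for n in ['wrist','top']:
    p=snapshot(n); np.savez(n+'1.npz',**p); cv2.imwrite(f'pics/{n}1.png',p['color'][:,:,::-1])
print(p['camera_matrix'].tolist())
E
```

```text
clock: 2.7
position: [0.546, -0.034, 0.1477]
eef_rot: [[0.855, 0.518, -0.003], [0.518, -0.855, 0.002], [-0.002, -0.003, -1.0]]
wrist_force: [-0.7, 0.2, -0.7]
opening: -0.0001
t 2.7 pos [ 0.546  -0.034   0.1477] F [-0.7  0.2 -0.7] target [ 0.54551516 -0.0321064   0.1       ] share [ 0.0023 -0.0056  0.159 ] turn -0.0007 op -0.00011456217102331639 q6 0.8410489828376623
tcp in vise mm [12.60340598  1.83629174]
[[514.1292578272329, 0.0, 276.33070030018683], [0.0, 514.1292578272329, 211.0460617390281], [0.0, 0.0, 1.0]]
```

View pics/wrist1.png

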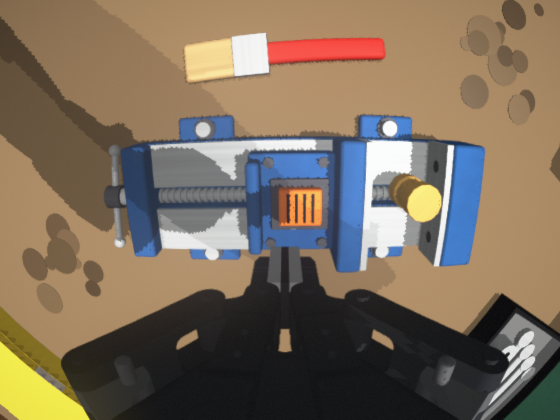

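The wrist view shows the button at about (300, 207), the thumb rest at x≈254, the jaw block at 335–366 and the shut fingertips at (285, 250). I'll cross-check the pose with this calibration.

Run:
```python
from fit import *
P=dict(np.load('wrist1.npz'));K=P['camera_matrix'];M=P['camera_from_world'];print(K.tolist())
def ray(px,z):
    d=(np.array(px)-K[:2,2])/K[0,0]; r=np.hypot(*d); c=np.append(d/max(r,1e-9)*np.sin(r),np.cos(r))
    R=M[:3,:3];o=-R.T@M[:3,3];w=R.T@c; return o+w*(z-o[2])/w[2]
v=np.load('v.npy')
def tov(p):
    c,s=np.cos(v[2]),np.sin(v[2]);d=p[:2]-v[:2];return np.round(1e3*np.array([c*d[0]+s*d[1],-s*d[0]+c*d[1]]),1)
for n,px,z in [('button',(300,207),.064),('b.rear-far',(279,188),.064),('b.front-far',(321,189),.064),('b.rear-near',(279,226),.064),('b.fr-near',(322,227),.064),('jaw back near',(337,270),.0725),('jaw back far',(338,142),.0725),('jaw front near',(362,271),.0725),('jaw fr far',(364,141),.0725),('rest front far',(261,160),.07),('rest front near',(262,251),.07),('fixed far',(449,147),.072),('fixed near',(441,264),.072),('end far',(154,143),.05),('end near',(157,254),.05)]:
    p=ray(px,z);print(n,np.round(p,4),tov(p))
```

```text
[[325.19226210127806, 0.0, 284.4817678865205], [0.0, 325.19226210127806, 205.1704793030668], [0.0, 0.0, 1.0]]
button [ 0.5524 -0.0241  0.064 ] [ 2.  -3.2]
b.rear-far [ 0.5321 -0.0199  0.064 ] [ 17.  -17.4]
b.front-far [ 0.5582 -0.0049  0.064 ] [-13.  -16.6]
b.rear-near [ 0.5469 -0.0445  0.064 ] [17.3 11.3]
b.fr-near [ 0.5745 -0.0288  0.064 ] [-14.5  12.3]
jaw back near [ 0.6011 -0.0497  0.0725] [-26.2  44. ]
jaw back far [0.5486 0.0297 0.0725] [-22.9 -51.1]
jaw front near [ 0.6186 -0.0407  0.0725] [-45.8  45.5]
jaw fr far [0.5634 0.04   0.0725] [-40.9 -52.2]
rest front far [ 0.5109 -0.0082  0.07  ] [ 29.  -38.5]
rest front near [ 0.5452 -0.0661  0.07  ] [29.9 28.8]
fixed far [0.6205 0.0732 0.072 ] [-106.9  -50.7]
fixed near [ 0.6751 -0.0034  0.072 ] [-113.5   43.2]
end far [ 0.4316 -0.0418  0.05  ] [114.3 -51.2]
end near [ 0.4735 -0.126   0.05  ] [122.5  42.5]
```

```bash
python3 -m pendant '[[0.009,-0.013,0.08,0],[0.009,-0.013,0.16,0],[0.009,-0.013,0.22,0],[0.009,-0.013,0.245,0],[0.009,-0.013,0.245,0],[0.009,-0.013,0.245,0]]'
python3 to.py 10 -2 62
python3 - <<'E'
from plant import snapshot
import cv2,numpy as np
for n in ['wrist','side']:
    p=snapshot(n); cv2.imwrite(f'pics/{n}2.png',p['color'][:,:,::-1])
cv2.imwrite('pics/side2c.png',cv2.resize(p['color'][150:280,210:370,::-1],None,fx=4.5,fy=4.5,interpolation=cv2.INTER_CUBIC))
E
```

```text
clock: 3.4
position: [0.5464, -0.0332, 0.0782]
eef_rot: [[0.859, 0.513, 0.002], [0.513, -0.859, -0.0], [0.001, 0.001, -1.0]]
wrist_force: [-0.0, -0.4, 0.3]
opening: 0.0003
t 3.4 pos [ 0.5464 -0.0332  0.0782] F [-0.  -0.4  0.3] target [ 0.54617771 -0.02935666  0.062     ] share [ 0.0059 -0.0115  0.054 ] turn -0.0017 op 0.00025692657539039607 q6 0.8491488320981285
tcp in vise mm [11.84007211  1.41154834]
```

View pics/wrist2.png

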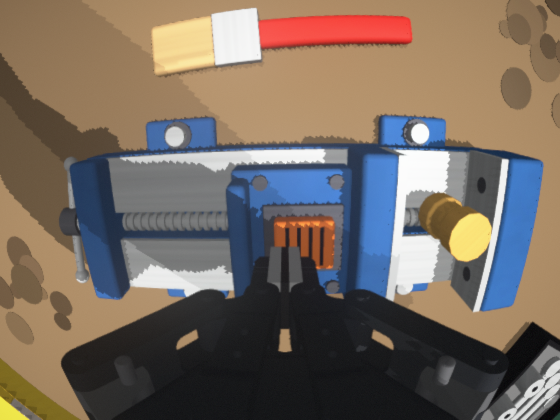

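View pics/side2c.png

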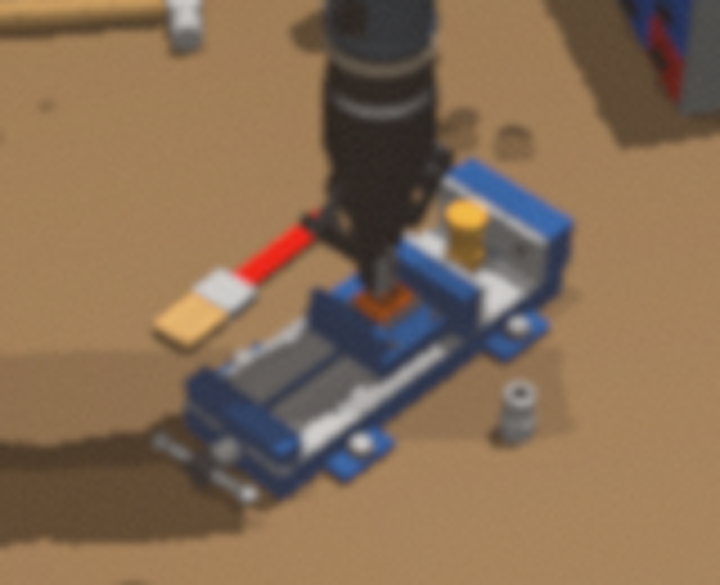

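```bash
python3 -m pendant '[[0.01,-0.013,0.01,0],[0.01,-0.013,0.025,0],[0.01,-0.013,0.035,0],[0.01,-0.013,0.035,0],[0.01,-0.013,0.035,0]]'
python3 to.py 9 -2 58
```

```text
clock: 4.0
position: [0.5462, -0.0274, 0.066]
eef_rot: [[0.858, 0.514, -0.001], [0.514, -0.858, 0.0], [-0.001, -0.0, -1.0]]
wrist_force: [-0.9, 0.5, 0.4]
opening: -0.0001
t 4.0 pos [ 0.5462 -0.0274  0.066 ] F [-0.9  0.5  0.4] target [ 0.54703078 -0.02883487  0.058     ] share [0.0001 0.0055 0.0265] turn -0.0015 op -0.00013495318222251748 q6 0.8582767975605483
tcp in vise mm [ 9.02060484 -3.63666062]
```

```bash
python3 -m pendant '[[0,0,0.008,0],[0,0,0.016,0],[0,0,0.016,0]]'
python3 to.py 9 -2 58;  python3 -m pendant '[[0,0,0.006,0],[0,0,0.006,0],[0,0,0.006,0]]'; python3 to.py 9 -2 58
```

```text
clock: 4.3
position: [0.5468, -0.0276, 0.0624]
eef_rot: [[0.858, 0.514, 0.001], [0.514, -0.858, -0.0], [0.001, 0.001, -1.0]]
wrist_force: [-1.7, -0.1, 5.0]
opening: -0.0001
t 4.3 pos [ 0.5468 -0.0276  0.0624] F [-1.7 -0.1  5. ] target [ 0.54703078 -0.02883487  0.058     ] share [-0.0015  0.0038  0.0146] turn -0.0015 op -5.15544035181623e-05 q6 0.8583216227373704
tcp in vise mm [ 8.55104601 -3.13876416]
clock: 4.6
position: [0.5468, -0.0276, 0.0611]
eef_rot: [[0.858, 0.514, 0.001], [0.514, -0.858, -0.0], [0.001, 0.001, -1.0]]
wrist_force: [-1.5, 0.8, 6.0]
opening: -0.0002
t 4.6 pos [ 0.5468 -0.0276  0.0611] F [-1.5  0.8  6. ] target [ 0.54703078 -0.02883487  0.058     ] share [-0.0014  0.0038  0.0103] turn -0.0015 op -0.00022344631518681567 q6 0.8583355923109715
tcp in vise mm [ 8.55751916 -3.14056166]
```

```bash
python3 -m pendant '[[0,0,0.01,0],[0,0,0.016,0],[0,0,0.016,0]]'; python3 to.py 9 -2 58;  python3 - <<'E'
from plant import snapshot
import cv2
p=snapshot('wrist'); cv2.imwrite('pics/wrist3.png',p['color'][:,:,::-1])
E
```

```text
clock: 4.9
position: [0.5469, -0.0276, 0.0567]
eef_rot: [[0.858, 0.514, 0.002], [0.514, -0.858, -0.0], [0.001, 0.001, -1.0]]
wrist_force: [-2.3, 1.0, 8.9]
opening: 0.0001
t 4.9 pos [ 0.5469 -0.0276  0.0567] F [-2.3  1.   8.9] target [ 0.54703078 -0.02883487  0.058     ] share [-0.0017  0.0038 -0.0043] turn -0.0015 op 0.00010603773812550596 q6 0.8583490410227653
tcp in vise mm [ 8.46359825 -3.14846019]
```

View pics/wrist3.png

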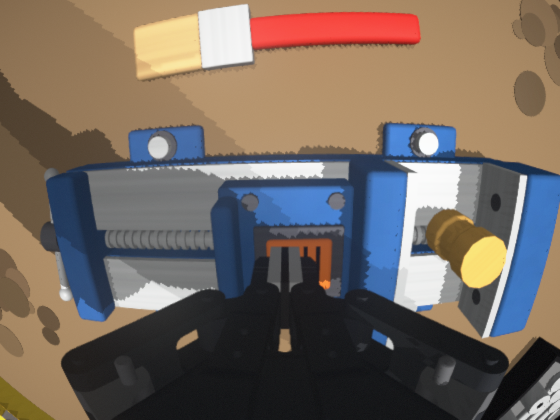

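```bash
python3 -m pendant '[[-0.01,0,0,0],[-0.025,0,0,0],[-0.04,0,0,0],[-0.06,0,0,0],[-0.08,0,0,0],[-0.1,0,0,0],[-0.1,0,0,0]]'; python3 to.py 94 -2 57;  python3 - <<'E'
from plant import snapshot
import cv2
p=snapshot('wrist'); cv2.imwrite('pics/wrist4.png',p['color'][:,:,::-1])
E
```

```text
clock: 5.65
position: [0.5227, -0.0426, 0.0577]
eef_rot: [[0.858, 0.514, 0.006], [0.514, -0.858, 0.001], [0.005, 0.002, -1.0]]
wrist_force: [-0.7, 2.0, 8.0]
opening: -0.0002
t 5.65 pos [ 0.5227 -0.0426  0.0577] F [-0.7  2.   8. ] target [ 0.47451982 -0.07318755  0.057     ] share [-0.1902  0.0048  0.0014] turn -0.0015 op -0.0001803615277262914 q6 0.8204151890845899
tcp in vise mm [36.93733858 -2.91484251]
```

View pics/wrist4.png

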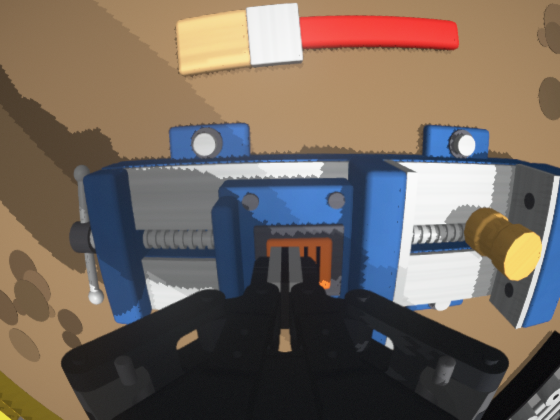

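```bash
python3 -m pendant '[[-0.02,0,0.004,0],[-0.05,0,0.004,0],[-0.08,0,0.004,0],[-0.11,0,0.004,0],[-0.13,0,0.004,0],[-0.14,0,0.004,0],[-0.14,0,0.004,0]]'; python3 to.py 94 -2 57;  python3 - <<'E'
from plant import snapshot
import cv2
p=snapshot('wrist'); cv2.imwrite('pics/wrist5.png',p['color'][:,:,::-1])
E
```

```text
clock: 6.4
position: [0.4874, -0.0647, 0.0568]
eef_rot: [[0.858, 0.514, 0.007], [0.514, -0.858, 0.0], [0.006, 0.004, -1.0]]
wrist_force: [1.2, 1.3, 9.2]
opening: 0.0002
t 6.4 pos [ 0.4874 -0.0647  0.0568] F [1.2 1.3 9.2] target [ 0.47451982 -0.07318755  0.057     ] share [-0.0513  0.0023 -0.0009] turn -0.0015 op 0.00021416052998617956 q6 0.7615314785940235
tcp in vise mm [78.61450706 -2.53142351]
```

View pics/wrist5.png

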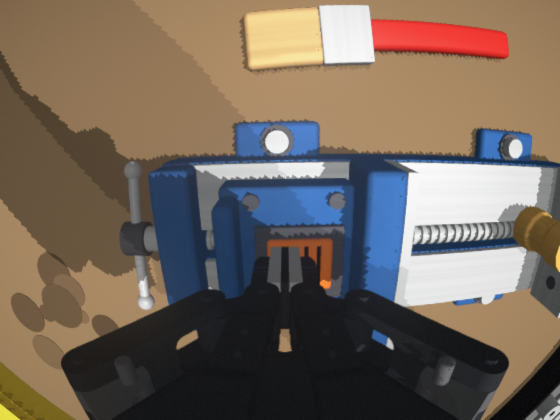

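```bash
python3 -m pendant '[[-0.015,0,0,0],[-0.03,0,0,0],[-0.04,0,0,0],[-0.045,0,0,0],[-0.045,0,0,0]]'; python3 to.py 94 -2 57;python3 -m pendant '[[-0.01,0,0,0],[-0.02,0,0,0],[-0.02,0,0,0]]'; python3 to.py 94 -2 57;  python3 - <<'E'
from plant import snapshot
import cv2
p=snapshot('wrist'); cv2.imwrite('pics/wrist6.png',p['color'][:,:,::-1])
E
```

```text
clock: 6.95
position: [0.4763, -0.0716, 0.0569]
eef_rot: [[0.858, 0.514, 0.008], [0.514, -0.858, -0.0], [0.007, 0.004, -1.0]]
wrist_force: [2.2, 2.2, 9.4]
opening: -0.0001
t 6.95 pos [ 0.4763 -0.0716  0.0569] F [2.2 2.2 9.4] target [ 0.47451982 -0.07318755  0.057     ] share [-0.0076  0.0015 -0.0004] turn -0.0015 op -0.00011355016760797063 q6 0.7410089759614359
tcp in vise mm [91.70539444 -2.4171318 ]
clock: 7.25
position: [0.4725, -0.0745, 0.0574]
eef_rot: [[0.858, 0.514, 0.011], [0.514, -0.858, 0.001], [0.01, 0.005, -1.0]]
wrist_force: [3.4, 2.2, 8.2]
opening: -0.0002
t 7.25 pos [ 0.4725 -0.0745  0.0574] F [3.4 2.2 8.2] target [ 0.47451982 -0.07318755  0.057     ] share [ 0.008  -0.0003  0.0014] turn -0.0014 op -0.00023662135583960063 q6 0.731540060667492
tcp in vise mm [96.40898829 -1.92532224]
```

View pics/wrist6.png

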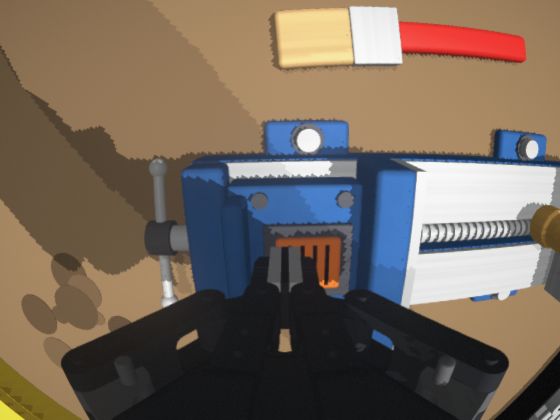

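```bash
python3 -m pendant '[[-0.01,0,0.003,0],[-0.02,0,0.003,0],[-0.02,0,0.003,0],[-0.02,0,0.003,0]]'; python3 to.py 94 -2 57;python3 - <<'E'
from plant import snapshot
import cv2
p=snapshot('wrist'); cv2.imwrite('pics/wrist7.png',p['color'][:,:,::-1])
E
```

```text
clock: 7.7
position: [0.4693, -0.0767, 0.0568]
eef_rot: [[0.857, 0.515, 0.015], [0.515, -0.857, 0.003], [0.014, 0.005, -1.0]]
wrist_force: [7.6, 5.0, 6.9]
opening: 0.0001
t 7.7 pos [ 0.4693 -0.0767  0.0568] F [7.6 5.  6.9] target [ 0.47451982 -0.07318755  0.057     ] share [ 0.0209 -0.0012 -0.0005] turn -0.0013 op 0.00010286695114955715 q6 0.7219560436690693
tcp in vise mm [100.28317793  -1.69684736]
```

View pics/wrist7.png

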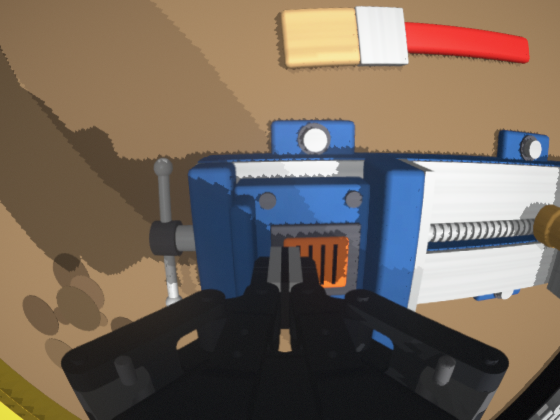

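```bash
python3 -m pendant '[[-0.002,0,0.002,0],[-0.002,0,0.002,0],[-0.002,0,-0.008,0],[-0.002,0,-0.02,0],[-0.002,0,-0.028,0],[-0.002,0,-0.035,0],[-0.002,0,-0.035,0]]'; python3 to.py 94 -2 57
```

```text
clock: 8.45
position: [0.4625, -0.0781, 0.0637]
eef_rot: [[0.858, 0.514, 0.001], [0.514, -0.858, -0.0], [0.0, 0.001, -1.0]]
wrist_force: [1.0, -0.1, 4.2]
opening: 0.0
t 8.45 pos [ 0.4625 -0.0781  0.0637] F [ 1.  -0.1  4.2] target [ 0.47451982 -0.07318755  0.057     ] share [0.0427 0.0063 0.0224] turn -0.0015 op 4.9895936362315344e-05 q6 0.7210636306933436
tcp in vise mm [106.79913501  -4.0268328 ]
```

Run:
```python
from plant import snapshot
import cv2
p=snapshot('wrist'); cv2.imwrite('pics/wrist8.png',p['color'][:,:,::-1])
p=snapshot('side');cv2.imwrite('pics/side8c.png',cv2.resize(p['color'][160:280,220:370,::-1],None,fx=5,fy=5,interpolation=cv2.INTER_CUBIC))
```

```text
(no output)
```

View pics/wrist8.png

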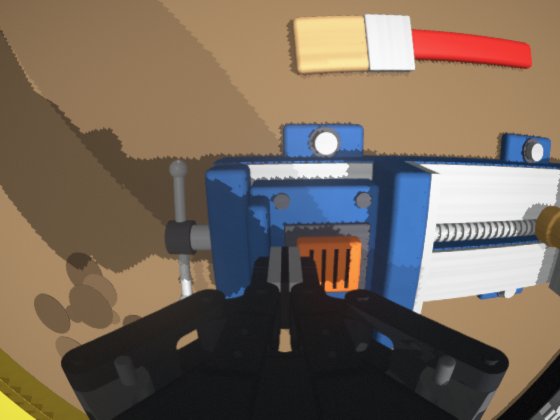

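View pics/side8c.png

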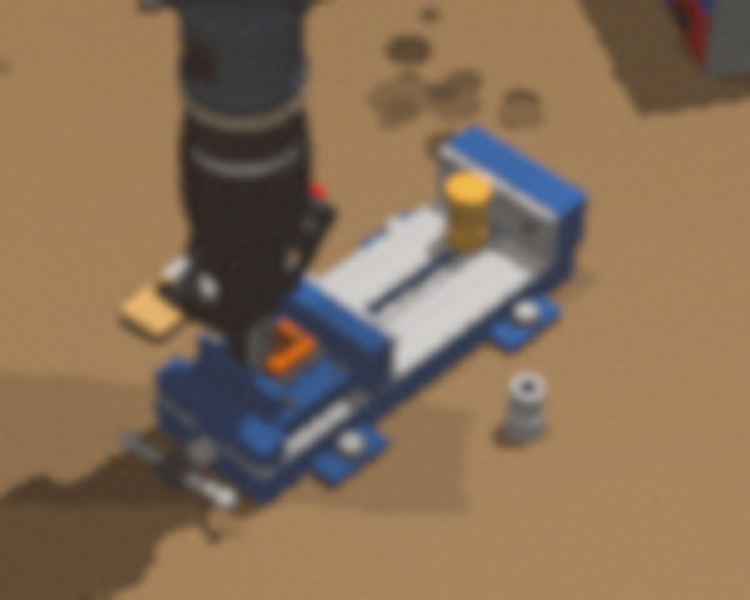

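```bash
python3 -m pendant '[[0.01,0,-0.04,0],[0.01,0,-0.12,0],[0.01,0,-0.3,0],[0.01,0,-0.45,0],[0.01,0,-0.45,0],[0.01,0,-0.45,0]]'; python3 to.py 94 -2 57;python3 - <<'E'
from plant import snapshot
import cv2,numpy as np
p=snapshot('wrist'); np.savez('wrist9.npz',**p);cv2.imwrite('pics/wrist9.png',p['color'][:,:,::-1])
p=snapshot('side');np.savez('side9.npz',**p);cv2.imwrite('pics/side9c.png',cv2.resize(p['color'][160:280,220:370,::-1],None,fx=5,fy=5,interpolation=cv2.INTER_CUBIC))
E
```

```text
clock: 9.15
position: [0.4655, -0.0766, 0.1998]
eef_rot: [[0.858, 0.514, 0.002], [0.514, -0.858, -0.001], [0.001, 0.002, -1.0]]
wrist_force: [0.8, -0.4, -0.8]
opening: -0.0
t 9.15 pos [ 0.4655 -0.0766  0.1998] F [ 0.8 -0.4 -0.8] target [ 0.47451982 -0.07318755  0.057     ] share [0.0311 0.0047 0.4762] turn -0.0015 op -4.2125820565817653e-05 q6 0.7260302793834329
tcp in vise mm [103.50815525  -3.76319083]
```

View pics/wrist9.png

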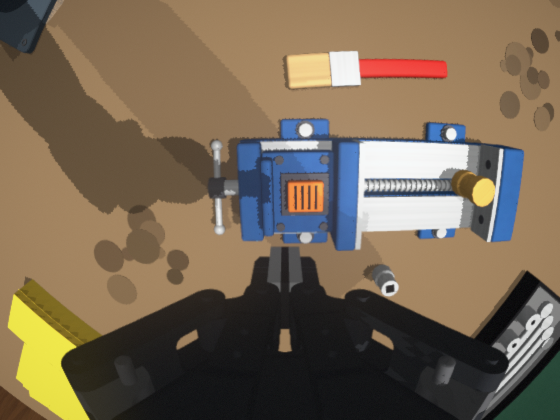

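View pics/side9c.png

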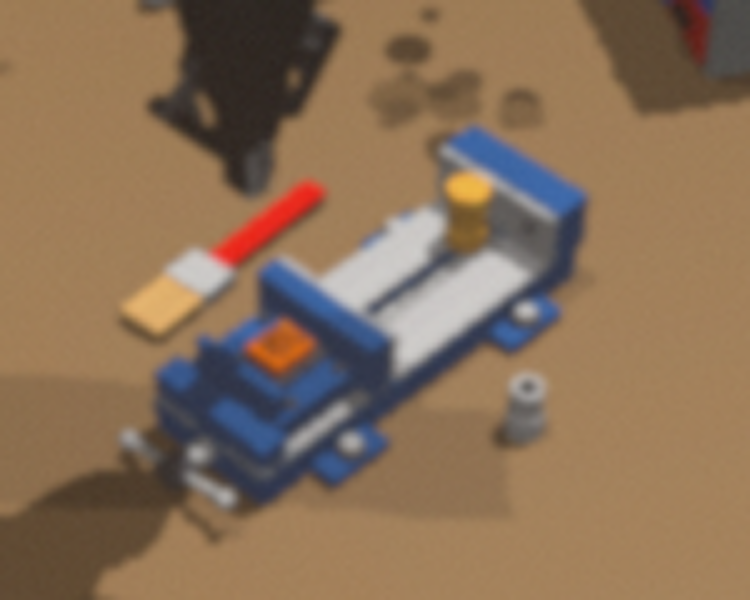

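```bash
python3 - <<'E'
import cv2
a=cv2.imread('pics/wrist9.png');cv2.imwrite('pics/w9c.png',cv2.resize(a[125:265,230:380],None,fx=4.2,fy=4.2,interpolation=cv2.INTER_CUBIC))
cv2.imwrite('pics/w9d.png',cv2.resize(a[125:265,330:530],None,fx=4,fy=4,interpolation=cv2.INTER_CUBIC))
E
python3 - <<'E'
from plant import snapshot,spotter
import cv2,numpy as np
p=snapshot('top');np.savez('top9.npz',**p)
cv2.imwrite('pics/top9c.png',cv2.resize(p['color'][130:280,180:380,::-1],None,fx=4,fy=4,interpolation=cv2.INTER_CUBIC))
E
```

```text
(no output)
```

View pics/w9c.png

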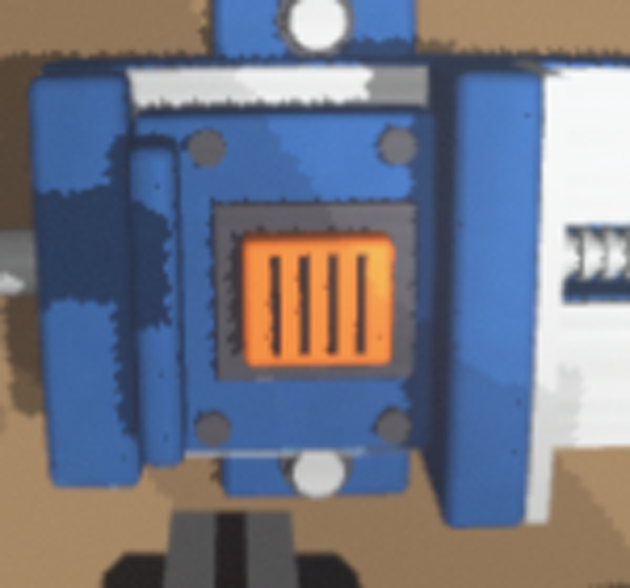

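View pics/w9d.png

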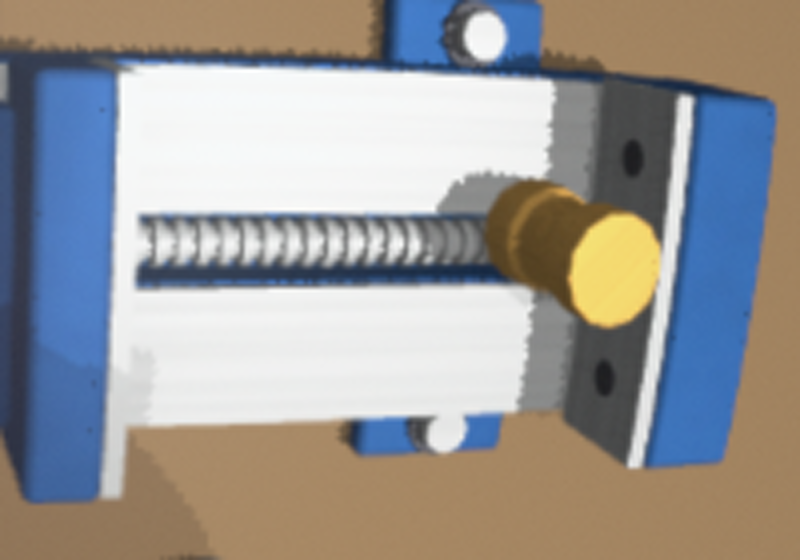

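View pics/top9c.png

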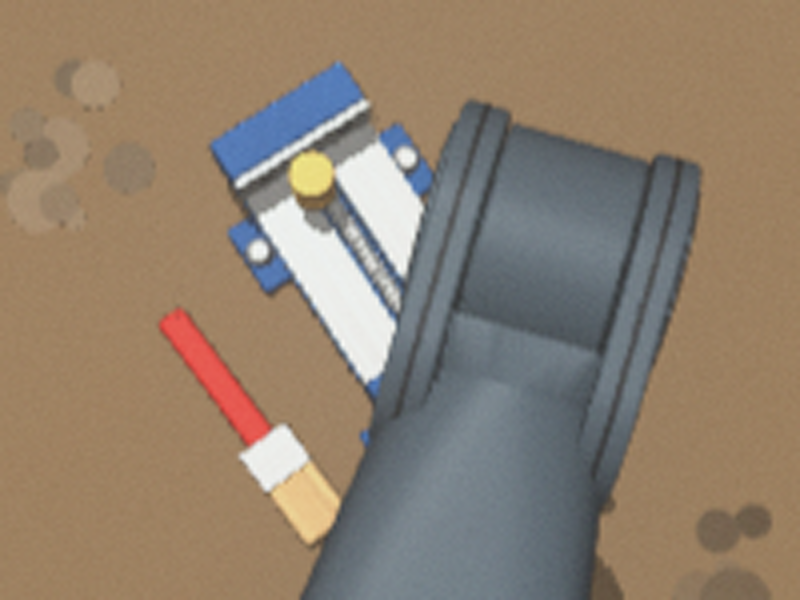

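Run:
```python
from fit import *
P=dict(np.load('wrist9.npz'));K=P['camera_matrix'];M=P['camera_from_world']
def pf(p):
    c=(M@np.append(p,1))[:3];r=np.hypot(*c[:2]);th=np.arctan2(r,c[2]);return K[:2,2]+K[0,0]*th*c[:2]/r
a=lambda u,v:(u/4.2+230-.38,v/4.2+125-.38); b=lambda u,v:(u/4+330-.375,v/4+125-.375)
O=[(a(318,300),(-12,0,64),1),(a(457,72),(-39,-50,72.5),1),(a(444,524),(-39,50,72.5),1),(b(119,68),(-63,-50,72.5),1),(b(124,498),(-63,50,72.5),1),
(b(678,95),(-105,-50,72),0),(b(630,466),(-105,50,72),0),(a(127,75),(128,-48,50),0),(a(140,486),(128,48,50),0)]
v0=np.load('v.npy')
for useend in (1,0):
    OO=O if useend else O[:-2]
    def f(v):
        r=[]
        for px,X,m in OO:
            X=np.array(X,float)
            if m:X[0]+=v[3]*1000
            p=loc(X,v);p[2]+=v[4]; r+=list(pf(p)-px)
        return r+[v[4]/.003]
    r=least_squares(f,list(v0[:3])+[.09,0],loss='soft_l1');print(r.x,np.round(np.array(f(r.x))[:-1].reshape(-1,2),1).tolist())
# side: displacement of button & jaw corner
T=dict(np.load('side9.npz'));s=lambda u,v:(u/5+220-.4,v/5+160-.4)
for n,u0,u1,X in [('button',(375,278),(281,345),(-12,0,64)),('jaw front far',(372,195),(277,260),(-63,-50,72.5)),('jaw front near',(484,272),(391,343),(-63,50,72.5))]:
    for u in (u0,u1):
        q=least_squares(lambda z:proj(loc((X[0]+z[0],X[1]+z[1],X[2]),v0),T)-s(*u),[20,0]).x;print(n,q)
```

```text
[ 0.55694659 -0.02234855 -2.58216957  0.09982827 -0.00358434] [[0.2, 0.2], [-0.7, -0.7], [-0.2, 1.1], [5.8, -0.3], [-0.3, 0.4], [-0.1, -1.6], [-1.0, 0.6], [0.0, -0.4], [0.7, 0.3]]
[ 0.55947592 -0.02150339 -2.58273009  0.10207    -0.00595013] [[0.4, 0.2], [-0.7, -0.2], [-0.3, 0.6], [5.6, 0.1], [-0.6, -0.1], [0.5, -1.1], [-0.4, 0.2]]
button [15.7282538   1.34795996]
button [97.88299508  2.32669455]
jaw front far [19.92865762  2.71768953]
jaw front far [104.86183645   3.48275345]
jaw front near [21.51577788  0.93911459]
jaw front near [106.58348342   3.53767048]
```

Run:
```python
from plant import sign_off
print(sign_off())
```

```text
the job is handed in; nothing more can be done
None
```

I pressed the release button with the shut fingertips to about 6–7 mm down (8–9 N). Holding it there, I slid the jaw back to its rear stop, then let the button up and raised the arm clear. The job went in shortly after 9 s; `sign_off` gave no verdict.

**Jaw position:** after the release, the wrist-camera fit put the jaw at 0.0998 m, or 0.102 m without the end-block points. Rougher side-view readings ran from 0.098 to 0.107 m. One corner I picked in the wrist picture was about 6 px off in both fits. The pictures show no gap between the thumb rest and the end block.

**Button held at the stop:** the fingertip stayed about 57 mm above the bench, so the button was still down. The jaw stopped moving while I pushed at about 9 N, well above its 3 N sliding force.

**Finger slip:** during the release the fingertip slipped about 6 mm towards the thumb rest. The jaw did not visibly move. I saw no sign of forcing the locked jaw: the force readings after each move stayed near 10 N or below.

**Button, fitting and other things:**
- **Button:** it looks up in the last pictures; I did not measure its height separately.
- **Fitting:** it is standing where it was.
- **Brush and socket:** they look unmoved in the last pictures.
- **Carton, plug, glue and hammer:** I did not look at these again at the end, but the arm did not work near them.

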